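# Close the instrument box and hold the gauge on its test spot

## Task

Gently lower the open lid of the grey instrument box until it is fully closed, without slamming it. Then lift the spring-tipped gauge out of its stand and hold it square to the lid's sloping face with its tip on the bright round spot inside the dark ring, pressing lightly so that the sprung tip is about half-way in. Finish while still holding the gauge there, and leave the other things where they are.

Things in the scene. Friction and masses are not known exactly. Their poses are not given: they have to be found in the camera images.
- box_lid (a joint): hinge of the grey lid: rad, 0 = fully closed, up to 1.6 open; starts 0.9 to 1.35. The hinge lies along the back (upper) edge of the box and is stiff: the lid stays where it is left and must be pushed down (about 2 to 5 N at its front edge).
- lid_hinge (a point): point on the hinge line, middle of the lid's width, at the lid's underside; about 119 mm above the worktop. Its axes turn with the lid: x from the front edge to the hinge (so the lid lies on its -x side), y along the hinge line, z out of the lid's outer face. Opening turns the lid about +y. The box (tub 150 x 150 x 55 mm) is fixed on a low bench stand that tilts it, so that the closed lid slopes 20 degrees down towards the front, where the robot is.
- lid_edge (a point): middle of the lid's front edge, on its outer face; the lid is 158 mm wide along the hinge and 156 mm from hinge to front edge, 4 mm thick, with a 10 mm lip ahead of the edge; same axes as lid_hinge
- spot (a point): the marked test spot: centre of a bright steel disc of 18 mm diameter inside a dark steel ring of 28 mm, on the lid's outer face, 80 mm from the hinge line and 20 mm to the left (+y) of the middle; the disc stands 1 mm proud of the lid. Same axes as lid_hinge: z out of the lid's outer face. It moves with the lid.
- gauge_grip (a point): middle of the gauge's plain round aluminium barrel (24 mm diameter, 80 mm long, 40 mm above and below this point; grip it here from above); z runs along the gauge, up out of its tip. A flange (34 mm diameter, 5 mm thick, its underside 45 mm below this point) rests on top of the stand; below it the steel nose (23 mm, tapering) hangs in the stand's hole. The gauge weighs 0.11 to 0.2 kg and stands upright at the start.
- gauge_tip (a point): rounded end (6 mm diameter) of the gauge's sprung tip, on the gauge's axis, 90 mm below gauge_grip while the tip is out
- gauge_plunger (a joint): travel of the sprung tip into the gauge, m: 0 = out, 0.010 = fully in; the spring gives 1 N when it begins to move and 6 N when fully in (0.5 N per mm)
- gauge_stand: fixed black block 64 x 64 mm on a 78 x 78 mm steel foot, 60 mm high overall, with an upright 27 mm hole in its middle; origin in the middle of its underside. The gauge must be lifted 45 mm to be clear of it.
- tin: bystander: round tin, 64 x 64 x 42 mm; origin under its centre
- vial: bystander: small vial with a cap, 24 x 24 x 62 mm, upright; origin under its centre
- cassette: bystander: round filter cassette, 54 x 54 x 27 mm; origin under its centre
- dust_cap: bystander: small round dust cap, 32 x 37 x 14 mm; origin under its centre

How it is judged:
By the outcome, as a careful person would: the job done as asked, in the order asked, and still so for the second after the job is handed in, while the arm keeps its last pose, push and grip.
It also fails if it takes over 54 s, if anything falls off the work surface, if the arm or the gripper's body presses on something with over 40 N, if the wrist force passes 120 N, or if a joint passes its speed limit or range.

## Robot

A 7-joint arm with a two-finger parallel gripper is mounted at the origin on a cart in front of the work surface, level with it; the furniture and walls round the work are solid. World frame = base frame: x ahead of the robot, y to its left, z up, the work surface at z = 0. Lengths are in mm, angles in rad, forces in N, time in s.
With the tool pointing down it reaches from about 350 to 900 mm from the base axis. Payload 7.2 kg.
Tool frame: the origin (TCP) lies between the finger pads; the fingertips stand 19 mm ahead of it and the grasp point (between the pads) is the TCP; z points along the fingers, y is the line along which they close (so a half turn about z gives the same grasp; the last joint's range is limited). The gripper opens to 88 mm and grips with 3 to 60 N. Pads are 20 mm wide; open, the fingers measure 115 mm over their backs; the gripper's body (75 mm by 178 mm) begins 61 mm behind the grasp point.
Start: joints at [-1.173, 0.411, -0.013, 1.596, 0.006, 1.134, -0.082], TCP at [280.72, 558.412, 241.653] pointing down, gripper open.
Joint ranges: [-2.95, 2.95], [-0.29, 1.99], [-1.47, 1.44], [0.14, 2.54], [-1.03, 4.17], [0.13, 1.85], [-2.86, 2.86]. Speed limits (rad/s): [2.39, 2.39, 3.01, 3.01, 3.14, 3.14, 3.14].

## Interface

Orientations are given as a rotation vector (axis times angle).
In Python, from bench import arm gives the robot as it stands.
- The arm moves only by the tool servo_tool, never from a script. Its argument "increments" is a list of rows, each a list of 7 numbers: the shift along the world's x, y, z scaled (see below), then the turn, a rotation vector about the world's x, y, z scaled (see below), then the opening, from 0 (shut) to 1 (fully open). In form: [[x, y, z, wx, wy, wz, gripper], ...]. A call has 1 to 5 rows; each row is the pose to reach, as a shift and turn from the pose commanded when the call began; what a row does not reach only later rows make up. The controller multiplies each number of a shift by 0.4 m and each number of a turn by 30 degrees. A row lasts 1/10 s, in which the tool goes at most 50 mm and 8.59 degrees, less where a joint would pass 70% of its speed; a pose out of reach is approached as far as the arm can. A call with a number of a shift or a turn outside -1 to 1 is refused whole. A call with a gripper value outside its range is refused whole. The fingers move at their own pace and stop on an object; "newtons" is the grip in N (left out, the last holds). Time passes only in rows, so rows that repeat a pose let the fingers close. It gives the time, the measured TCP pose, the force, the opening and the grip force at its end, in the units of the state.
- arm.sense(): the state, without advancing time (a new reading comes with each control period).
- arm.capture(name): name is "scene" or "top" or "wrist"; returns a dict with "pixels" (420x560x3 uint8, red, green, blue), "fx", "fy", "cx", "cy" (pixels), "rvec" (rotation vector, rad) and "tvec" (3), from world to camera coordinates, as OpenCV has them. Camera axes: x right, y down, z forward; pixel columns grow to the right and rows downward; lengths in mm; the calibration is good to about 2 mm. A picture is of the moment at which its call begins. There is no depth.
- arm.finish_job(): hands the job in; it is judged then, once.
Trained networks look in the newest picture that a camera, given by its name, has taken for a name from the list of things; names that differ only in an ending like _2 or _b are one class to them, and where a whole thing is asked for, a point or a joint stands for the part that bears it (a point fixed in the world has none). Each returns a list of dicts, best first, with "score" (0 to 1); they miss things now and then, are a little off and sometimes report something else, mostly with a low value. They report only what shows in the picture. A call takes as long as a camera call.
- arm.trace(camera, name): "pixels" (420x560 bool, what is visible of it) and "rect" ([left, top, right, bottom] as shares, 0 to 1, of the picture: columns of its width, rows of its height, round what is visible of it).
- arm.mark_of(camera, name): "position" ([row, column] as shares, 0 to 1, of the picture: columns of its width, rows of its height: a listed point, or the origin of a listed thing).
The state is a dict: "clock": time; "qpos": joint angles; "joint_vel": joint speeds; "tau": joint torques, N m; "ee_pos": TCP position; "eef_rot": TCP orientation; "force": force on the tool from outside, world axes, zero at the start; "torque": the same for the moment, N m; "opening": finger opening in mm; "finger_force": force on a finger pad.
Only numpy, scipy, OpenCV 4.12 (cv2) and the standard library are available. Lean on these libraries where they do the work, as an engineer would, in place of code of your own. Each camera call takes 0.05 s, during which the arm holds its last target. There are 200 camera calls.

## Working session

There is one attempt and no reset: what is moved stays moved. The work goes in short steps, Python scripts to look and compute and a tool call to move; the robot and the scene stay as the last step left them, time stands still between calls to the robot, and variables do not carry over. Pictures are saved under pics/ and viewed, at most 10 in all, crops included, and the job is handed in when it is done.

Besides the shell and the picture viewer there is one more tool, called after "Request:" as a command line: name --pt "numbers of a row" for each row, then --argument value for the rest. servo_tool: Moves the arm, as the interface text tells. Its arguments: {"type":"object","properties":{"increments":{"type":"array"},"newtons":{"type":"number"}},"required":["increments"]}

```bash
mkdir -p pics; ls
cat > h.py <<'E'
import numpy as np, cv2
from bench import arm
from scipy.spatial.transform import Rotation as R
def cam(n):
    c=arm.capture(n); c['R']=R.from_rotvec(np.ravel(c['rvec'])).as_matrix(); c['t']=np.ravel(c['tvec'])
    c['P']=np.array([[c['fx'],0,c['cx']],[0,c['fy'],c['cy']],[0,0,1]])@np.c_[c['R'],c['t']]; return c
def save(c,f): cv2.imwrite('pics/'+f,c['pixels'][:,:,::-1])
def mark(n,name):
    m=arm.mark_of(n,name)
    if not m: return None,0
    r,c=m[0]['position']; return np.array([c*560,r*420]),m[0]['score']
def tri(Ps,us):
    A=np.vstack([np.r_[[u[0]*P[2]-P[0]],[u[1]*P[2]-P[1]]] for P,u in zip(Ps,us)])
    X=np.linalg.svd(A/np.linalg.norm(A[:,:3],axis=1)[:,None])[2][-1]; X=X[:3]/X[3]
    e=[np.round(np.linalg.norm((P@np.r_[X,1])[:2]/(P@np.r_[X,1])[2]-u),1) for P,u in zip(Ps,us)]
    return X,e
E
python3 - <<'E'
from h import *
C={n:cam(n) for n in('scene','top','wrist')}
for n in C: print(n,-C[n]['R'].T@C[n]['t'],C[n]['fx'])
cv2.imwrite('pics/a.png',cv2.resize(np.hstack([C['scene']['pixels'],C['top']['pixels']]),(800,300))[:,:,::-1])
save(C['scene'],'s0.png');save(C['top'],'t0.png')
for k in('lid_hinge','lid_edge','spot','gauge_grip','gauge_tip','gauge_stand','tin','vial','cassette','dust_cap'):
    us=[mark(n,k) for n in C]
    print(k,[(np.round(u).tolist() if u is not None else None,round(s,2)) for u,s in us])
    ok=[n for n,(u,s) in zip(C,us) if u is not None and s>.3 and n!='wrist']
    if len(ok)>1: print('   ',*tri([C[n]['P'] for n in ok],[us[list(C).index(n)][0] for n in ok]))
s=arm.sense();print(s['ee_pos'],s['eef_rot'],s['force'],s['opening'],s['clock'])
E
```

```text
pics
scene [132.61902422  59.0984158  783.67028449] 475.4845114259465
top [ 397.88536218 -381.89681655 1320.08124549] 507.52632605412504
wrist [221.64959886 587.23572722 384.53134308] 362.8415867965576
lid_hinge [([214.0, 160.0], 0.72), ([283.0, 147.0], 0.81), (None, 0)]
    [ 632.41201565 -362.18394764  129.81062162] [np.float64(0.4), np.float64(0.3)]
lid_edge [([217.0, 155.0], 0.59), ([254.0, 170.0], 0.61), (None, 0)]
    [ 559.68871326 -303.88542683  235.56618065] [np.float64(2.3), np.float64(1.7)]
spot [([207.0, 157.0], 0.76), ([263.0, 154.0], 0.9), (None, 0)]
    [ 604.14334342 -319.7576567   189.07232647] [np.float64(1.4), np.float64(1.1)]
gauge_grip [([280.0, 247.0], 0.84), ([256.0, 240.0], 0.62), (None, 0)]
    [ 414.2747106  -296.42087665  114.14608164] [np.float64(0.5), np.float64(0.3)]
gauge_tip [(None, 0), (None, 0), (None, 0)]
gauge_stand [([284.0, 280.0], 0.83), ([257.0, 242.0], 0.79), (None, 0)]
    [ 406.50357972 -294.23405529   17.9157364 ] [np.float64(2.2), np.float64(1.6)]
tin [([335.0, 220.0], 0.65), ([326.0, 234.0], 0.82), (None, 0)]
    [ 422.17322072 -474.68915537    4.79676422] [np.float64(4.0), np.float64(3.1)]
vial [([261.0, 354.0], 0.66), ([210.0, 266.0], 0.49), (None, 0)]
    [ 349.85904741 -168.65226676   -5.55646949] [np.float64(0.0), np.float64(0.0)]
cassette [([320.0, 170.0], 0.81), ([362.0, 196.0], 0.73), (None, 0)]
    [ 523.84333083 -565.48910714   10.71590127] [np.float64(1.6), np.float64(1.4)]
dust_cap [([369.0, 239.0], 0.61), ([332.0, 268.0], 0.41), (None, 0)]
    [ 339.36000773 -487.47695563   -3.87293097] [np.float64(1.2), np.float64(0.9)]
[280.69620645 558.40912266 241.64709318] [-7.25018058e-01 -3.05674608e+00 -6.82049201e-06] [0.29247029 0.47243128 0.65098571] 87.90956333088607 1.65
```

View pics/s0.png

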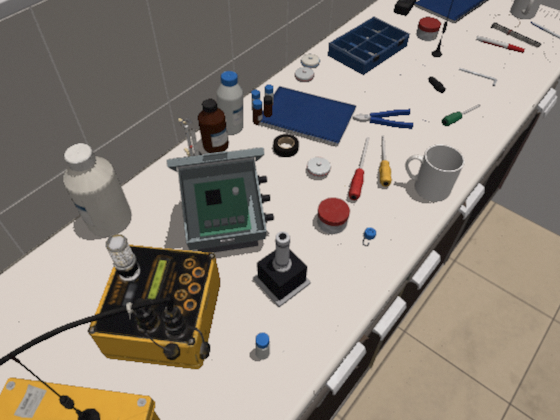

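View pics/t0.png

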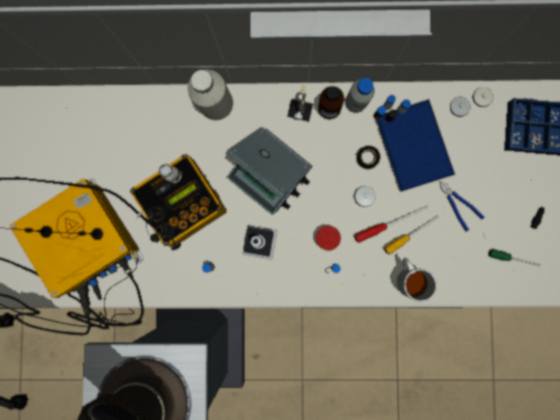

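Open grey lid (top view quad about (265,128)–(311,163)–(228,160)), gauge in its stand at (257,240), box yawed about −37°, yellow tester to its left. I'll go up and over to the lid.

Request:
servo_tool --pt "0.03 -0.1 0.05 0 0 -0.1 0" --pt "0.06 -0.2 0.1 0 0 -0.2 0" --pt "0.09 -0.3 0.15 0 0 -0.3 0" --pt "0.12 -0.4 0.2 0 0 -0.36 0" --pt "0.15 -0.5 0.25 0 0 -0.36 0" --newtons 10

```text
clock: 2.15
ee_pos: [341.0, 356.7, 342.6]
eef_rot: [1.011, 2.974, 0.001]
force: [0.7, -0.1, 0.6]
opening: 51.3
finger_force: 0.0
```

Request:
servo_tool --pt "0.04 -0.11 0.03 0 0 0 0" --pt "0.08 -0.22 0.06 0 0 0 0" --pt "0.12 -0.33 0.09 0 0 0 0" --pt "0.15 -0.44 0.12 0 0 0 0" --pt "0.18 -0.54 0.15 0 0 0 0"

```text
clock: 2.65
ee_pos: [412.9, 140.0, 402.5]
eef_rot: [1.011, 2.974, 0.001]
force: [0.9, 0.3, -0.4]
opening: 11.7
finger_force: 0.0
```

Request:
servo_tool --pt "0.03 -0.11 0 0 0 0 0" --pt "0.06 -0.22 0 0 0 0 0" --pt "0.09 -0.33 0 0 0 0 0" --pt "0.12 -0.44 0 0 0 0 0" --pt "0.15 -0.54 0 0 0 0 0"

```text
clock: 3.15
ee_pos: [472.7, -75.9, 402.1]
eef_rot: [1.01, 2.974, 0.001]
force: [0.1, 0.4, -1.0]
opening: 0.7
finger_force: 0.0
```

Request:
servo_tool --pt "0.03 -0.11 0 0 0 0 0" --pt "0.06 -0.22 0 0 0 0 0" --pt "0.09 -0.33 0 0 0 0 0" --pt "0.12 -0.44 0 0 0 0 0" --pt "0.15 -0.5 0 0 0 0 0"

```text
clock: 3.65
ee_pos: [532.1, -277.4, 401.7]
eef_rot: [1.014, 2.973, -0.002]
force: [0.6, 0.6, 0.3]
opening: 0.5
finger_force: 0.0
```

Run:
```python
from h import *
W=cam('wrist');T=cam('top');S=cam('scene')
save(W,'w1.png')
CC={'wrist':W,'top':T,'scene':S}
for k in('lid_hinge','lid_edge','spot','gauge_grip'):
    us=[(n,*mark(n,k)) for n in CC]; us=[u for u in us if u[1] is not None and u[2]>.3]
    print(k,[(n,np.round(u).tolist(),round(s,2)) for n,u,s in us], tri([CC[n]['P'] for n,_,_ in us],[u for _,u,_ in us]) if len(us)>1 else '')
np.savez('w1.npz',P=W['P'],T=T['P'],S=S['P'])
s=arm.sense();print(s['ee_pos'],s['eef_rot'],s['force'],s['opening'],s['clock'])
```

```text
lid_hinge [('top', [283.0, 147.0], 0.73)] 
lid_edge [('wrist', [277.0, 237.0], 0.75), ('top', [254.0, 171.0], 0.81)] (array([ 558.31912403, -303.02111873,  238.02683908]), [np.float64(2.2), np.float64(0.9)])
spot [('wrist', [298.0, 270.0], 0.68), ('top', [262.0, 152.0], 0.72)] (array([ 609.46064382, -317.10818832,  196.95111276]), [np.float64(0.9), np.float64(0.4)])
gauge_grip [('wrist', [206.0, 106.0], 0.65), ('top', [256.0, 240.0], 0.68)] (array([ 414.32374084, -296.67516785,  117.88047609]), [np.float64(0.7), np.float64(0.3)])
[ 532.75118755 -273.33417388  401.81513228] [1.00878180e+00 2.97490707e+00 3.58778157e-04] [ 0.26003808 -0.4182854   0.80593266] 0.14716638035005902 4.4
```

View pics/w1.png

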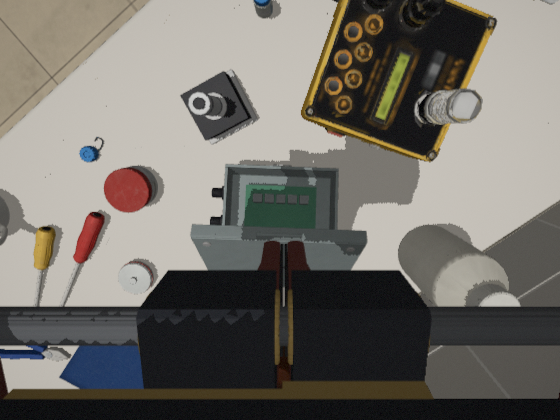

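Wrist view: lid front edge along row ~232 (cols 192–366), tub open below it, gauge at (206,106). I'll bring the closed fingertips behind the lid's edge, down onto its outer face.

Request:
servo_tool --pt "0.025 -0.025 -0.07 0 0 0 0" --pt "0.05 -0.05 -0.14 0 0 0 0" --pt "0.075 -0.075 -0.21 0 0 0 0" --pt "0.1 -0.1 -0.27 0 0 0 0" --pt "0.115 -0.12 -0.325 0 0 0 0"

```text
clock: 4.9
ee_pos: [579.2, -321.7, 270.1]
eef_rot: [-1.009, -2.974, 0.0]
force: [0.3, -0.6, -0.4]
opening: 0.4
finger_force: 0.0
```

Request:
servo_tool --pt "0 0 -0.015 0 0 0 0" --pt "0 0 -0.03 0 0 0 0" --pt "0 0 -0.045 0 0 0 0" --pt "0 0 -0.06 0 0 0 0" --pt "0 0 -0.075 0 0 0 0"

```text
clock: 5.4
ee_pos: [578.9, -321.4, 242.1]
eef_rot: [1.009, 2.974, 0.001]
force: [-1.1, 0.9, 0.2]
opening: 0.5
finger_force: 0.0
```

Request:
servo_tool --pt "-0.006 0.005 -0.015 0 0 0 0" --pt "-0.013 0.01 -0.03 0 0 0 0" --pt "-0.02 0.015 -0.045 0 0 0 0" --pt "-0.027 0.02 -0.06 0 0 0 0" --pt "-0.035 0.027 -0.075 0 0 0 0"

```text
clock: 5.9
ee_pos: [564.4, -310.6, 211.2]
eef_rot: [-1.01, -2.975, -0.0]
force: [0.9, -0.2, 1.5]
opening: 0.6
finger_force: 0.7
```

Request:
servo_tool --pt "-0.005 0.004 -0.015 0 0 0 0" --pt "-0.01 0.008 -0.03 0 0 0 0" --pt "-0.015 0.012 -0.045 0 0 0 0" --pt "-0.02 0.015 -0.06 0 0 0 0" --pt "-0.025 0.018 -0.075 0 0 0 0"

```text
clock: 6.4
ee_pos: [554.7, -303.3, 181.1]
eef_rot: [-1.009, -2.975, -0.0]
force: [0.0, 1.1, 0.7]
opening: 0.7
finger_force: 0.6
```

Run:
```python
from h import *
S=cam('scene');W=cam('wrist')
a=cv2.resize(S['pixels'][120:290,130:330],(500,425));b=W['pixels'][:,:][:420,130:430]
cv2.imwrite('pics/c1.png',np.hstack([a[:420],b])[:,:,::-1])
```

```text
(no output)
```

View pics/c1.png

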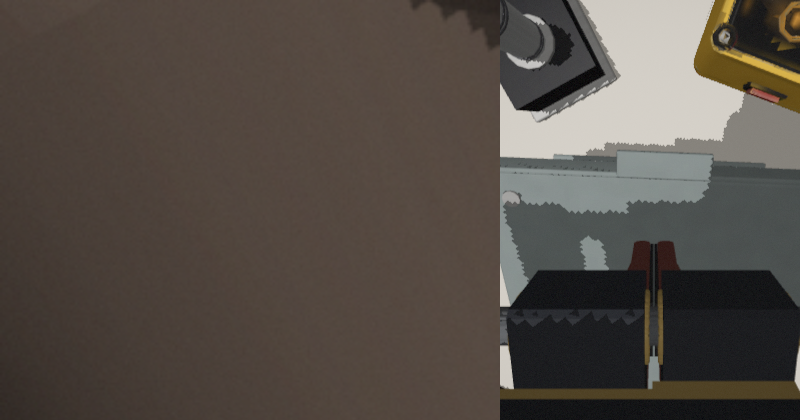

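The arm hides the scene view; the wrist view shows the lid (edge now at row ~160) going down with the fingers. Continue, slower toward the end.

Request:
servo_tool --pt "-0.004 0.003 -0.012 0 0 0 0" --pt "-0.008 0.006 -0.024 0 0 0 0" --pt "-0.012 0.009 -0.036 0 0 0 0" --pt "-0.016 0.012 -0.048 0 0 0 0" --pt "-0.02 0.015 -0.06 0 0 0 0"

```text
clock: 7.0
ee_pos: [546.6, -297.6, 157.3]
eef_rot: [1.01, 2.975, -0.0]
force: [1.5, -1.1, 0.5]
opening: 0.5
finger_force: 0.5
```

Request:
servo_tool --pt "0 0 -0.012 0 0 0 0" --pt "0 0 -0.024 0 0 0 0" --pt "0 0 -0.036 0 0 0 0" --pt "0 0 -0.048 0 0 0 0" --pt "0 0 -0.06 0 0 0 0"

```text
clock: 7.5
ee_pos: [546.7, -297.6, 133.2]
eef_rot: [-1.009, -2.975, -0.0]
force: [0.0, -0.3, 0.8]
opening: 1.1
finger_force: 0.6
```

Request:
servo_tool --pt "0 0 -0.008 0 0 0 0" --pt "0 0 -0.016 0 0 0 0" --pt "0 0 -0.024 0 0 0 0" --pt "0 0 -0.032 0 0 0 0" --pt "0 0 -0.04 0 0 0 0"

```text
clock: 8.0
ee_pos: [546.9, -297.8, 117.6]
eef_rot: [1.009, 2.974, -0.0]
force: [0.7, -0.9, 1.5]
opening: 0.6
finger_force: 0.6
```

Request:
servo_tool --pt "0 0 -0.006 0 0 0 0" --pt "0 0 -0.012 0 0 0 0" --pt "0 0 -0.018 0 0 0 0" --pt "0 0 -0.024 0 0 0 0" --pt "0 0 -0.03 0 0 0 0"

```text
clock: 8.5
ee_pos: [546.7, -297.6, 105.5]
eef_rot: [1.009, 2.975, 0.0]
force: [-0.6, -0.6, 1.6]
opening: 0.3
finger_force: 0.6
```

Request:
servo_tool --pt "0 0 -0.005 0 0 0 0" --pt "0 0 -0.01 0 0 0 0" --pt "0 0 -0.015 0 0 0 0"

```text
clock: 8.8
ee_pos: [547.2, -298.0, 103.9]
eef_rot: [1.009, 2.973, 0.004]
force: [-16.0, 10.9, 54.8]
opening: 0.9
finger_force: 28.7
```

Firm stop: closed. Backing off straight away and checking.

Request:
servo_tool --pt "0 0 0.02 0 0 0 0" --pt "-0.05 0.02 0.12 0 0 0 0.3" --pt "-0.12 0.03 0.22 0 0 0 0.6" --pt "-0.2 0.03 0.3 0 0 0 0.7" --pt "-0.28 0.02 0.35 0 0 0 0.7"

```text
clock: 9.3
ee_pos: [434.0, -289.4, 241.3]
eef_rot: [1.008, 2.974, 0.001]
force: [-0.0, -0.1, -0.1]
opening: 29.1
finger_force: 0.0
```

```bash
cat > lid.py <<'E'
from h import *
import sys
f=sys.argv[1]
CC={n:cam(n) for n in('wrist','top','scene')}
save(CC['wrist'],f+'w.png');save(CC['scene'],f+'s.png')
for k in sys.argv[2:]:
    us=[(n,*mark(n,k)) for n in CC]; us=[u for u in us if u[1] is not None and u[2]>.3]
    print(k,[(n,np.round(u,1).tolist(),round(s,2)) for n,u,s in us], tri([CC[n]['P'] for n,_,_ in us],[u for _,u,_ in us]) if len(us)>1 else '')
np.savez(f+'.npz',**{n:CC[n]['P'] for n in CC})
s=arm.sense();print(s['ee_pos'],s['eef_rot'],s['force'],s['opening'],s['clock'])
E
python3 lid.py d lid_hinge lid_edge spot gauge_grip gauge_stand
```

```text
lid_hinge [('top', [282.9, 147.8], 0.59)] 
lid_edge [('wrist', [353.3, 258.2], 0.95), ('top', [250.3, 196.6], 0.83), ('scene', [231.0, 236.6], 0.93)] (array([ 520.72727388, -278.21770091,   67.45899448]), [np.float64(4.8), np.float64(0.9), np.float64(2.1)])
spot [('top', [259.3, 168.2], 0.6), ('scene', [209.2, 201.2], 0.79)] (array([ 590.3954823 , -302.84407895,   93.37829332]), [np.float64(0.5), np.float64(0.7)])
gauge_grip [('wrist', [258.2, 191.1], 0.86)] 
gauge_stand [('wrist', [261.5, 173.2], 0.82), ('top', [257.5, 240.2], 0.4), ('scene', [280.2, 280.5], 0.77)] (array([ 412.89772948, -296.52576105,    6.12344422]), [np.float64(4.0), np.float64(1.6), np.float64(0.8)])
[ 434.71861079 -289.60870627  239.60822663] [-1.00956842e+00 -2.97487160e+00  3.23285607e-05] [ 0.08815424 -0.21845924 -0.14042455] 61.72707409806191 10.2
```

View pics/dw.png

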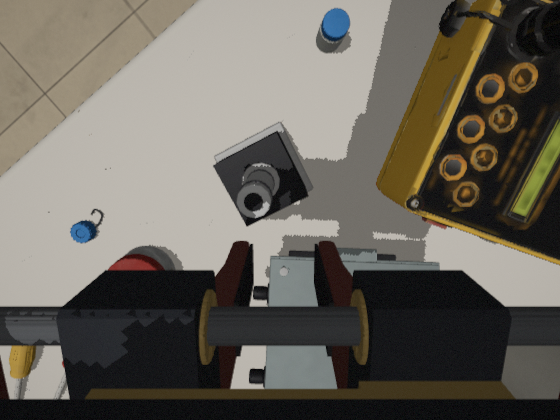

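Lid is closed (edge at z≈67 as predicted); gauge barrel top near (255,200) in the wrist image. A closer look at the spot from above before grasping.

Request:
servo_tool --pt "0.11 -0.03 0.04 0 0 0 0.7" --pt "0.22 -0.07 0.08 0 0 0 0.7" --pt "0.33 -0.1 0.1 0 0 0 0.7" --pt "0.44 -0.13 0.1 0 0 0 0.7" --pt "0.56 -0.17 0.1 0 0 0 0.7"

```text
clock: 10.7
ee_pos: [660.2, -357.2, 280.0]
eef_rot: [1.007, 2.975, 0.001]
force: [-0.5, 0.0, 1.0]
opening: 61.7
finger_force: 0.0
```

```bash
python3 lid.py e lid_edge spot gauge_grip
```

```text
lid_edge [('wrist', [264.5, 8.0], 0.85), ('top', [246.2, 196.0], 0.55)] (array([ 523.37689137, -271.13264088,   72.90906433]), [np.float64(1.6), np.float64(0.5)])
spot [('wrist', [283.4, 89.5], 0.81), ('top', [260.1, 166.1], 0.61)] (array([ 590.02747394, -305.16468773,  121.04763784]), [np.float64(3.0), np.float64(1.0)])
gauge_grip [('top', [256.0, 240.1], 0.46)] 
[ 657.81135495 -357.19238704  280.85575463] [1.00930526e+00 2.97351924e+00 1.14206901e-03] [ 0.16931223  0.18026375 -0.64874566] 61.40669649016304 11.3
```

View pics/ew.png

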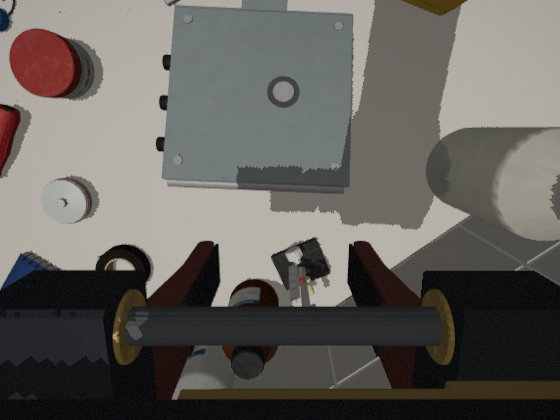

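Spot ring centred near (283,91); lid corners near (177,7), (354,14), (164,181), (348,188). Fit the lid pose and the gauge.

```bash
cat > fit.py <<'E'
from h import *
from scipy.optimize import least_squares
e=np.load('e.npz');d=np.load('d.npz');w1=np.load('w1.npz')
im=cv2.imread('pics/ew.png',0)
c=cv2.HoughCircles(cv2.GaussianBlur(im,(3,3),0)[50:140,230:340],cv2.HOUGH_GRADIENT,1,20,param1=80,param2=12,minRadius=8,maxRadius=20)
sp=c[0][0][:2]+[230,50]; print(c[0]+[230,50,0])
corn=np.array([[177,7],[354,14],[164.,181],[348,188]],np.float32)
corn=cv2.goodFeaturesToTrack(im[0:200,150:370],40,.01,5)[:,0]+[150,0]
print([ (p, np.round(corn[np.argmin(np.linalg.norm(corn-p,axis=1))]).tolist()) for p in [(177,7),(354,14),(164,181),(348,188)]])
px=np.array([[177,7],[354,14],[164.5,181],[348,188]])
M=np.array([[-156,-79,4],[-156,79,4],[0,-79,4],[0,79,4]])
pr=lambda P,X:(lambda h:h[:2]/h[2])(P@np.r_[X,1])
def pose(v): return R.from_euler('ZY',[v[3],v[4]]).as_matrix()
def res(v):
    Q=pose(v); r=[]
    for m,u in zip(M,px): r+=list((pr(e['wrist'],v[:3]+Q@m)-u)/2)
    s=v[:3]+Q@[-80,20,5]; r+=list((pr(e['wrist'],s)-sp)/.7)
    for P,u in((d['top'],(259.7,167.2)),(d['scene'],(209.2,201.2))): r+=list((pr(P,s)-u)/2)
    return r+[(v[2]-119)/3,(v[4]-v0[4])/.01]
v0=np.array([632,-362,119,-.65,-np.radians(20)])
for sgn in(1,-1):
    v0[4]=sgn*np.radians(20); o=least_squares(res,v0); v=o.x; Q=pose(v)
    print(sgn,o.cost,v,'spot',v[:3]+Q@[-80,20,5],'n',Q[:,2]);print(np.round(o.fun,1))
print(tri([w1['P'],d['wrist'],w1['T'],w1['S']],[(206,106),(258.2,191.1),(256,240),(280,247)]))
print(tri([w1['P'],d['wrist']],[(206,106),(258.2,191.1)]))
for n,P in(('w1',w1['P']),('d',d['wrist'])):
  for z in(60,105,145): print(n,z,np.round(pr(P,[414,-296.5,z])))
cv2.imwrite('pics/g.png',np.hstack([cv2.resize(cv2.imread('pics/w1.png')[60:150,160:270],(396,324)),cv2.resize(cv2.imread('pics/dw.png')[110:240,200:330],(400,324))]))
E
python3 fit.py
```

```text
[[283.5         91.5         15.60000038]]
[((177, 7), [173.0, 5.0]), ((354, 14), [352.0, 14.0]), ((164, 181), [162.0, 177.0]), ((348, 188), [337.0, 167.0])]
1 369.271322829774 [ 6.39415799e+02 -3.69256952e+02  7.27622225e+01 -6.95071590e-01
  2.68803256e-01] spot [ 594.01017769 -305.35188213   98.82889829] n [ 0.20396588 -0.1700868   0.96408942]
[-10.3  -9.6   6.   -8.1   6.7  -1.6  -3.3  -1.8   0.7   8.5   0.1  -0.6
  -0.   -1.8 -15.4  -8. ]
-1 3.4870347738984675 [ 6.36629619e+02 -3.67144694e+02  1.16994940e+02 -6.93246519e-01
 -3.50370752e-01] spot [ 590.29472482 -302.64738692   94.23148309] n [-0.26401643  0.21934717  0.93924552]
[-0.9 -0.7 -0.5 -0.2 -0.9 -0.9  1.  -0.8  0.5  1.  -0.4  0.3  0.3 -0.1
 -0.7 -0.1]
(array([ 413.8750185 , -297.10563963,  113.20739393]), [np.float64(0.9), np.float64(2.1), np.float64(0.2), np.float64(0.5)])
(array([ 413.10182048, -298.62056082,  105.5149822 ]), [np.float64(0.5), np.float64(0.7)])
w1 60 [215. 107.]
w1 105 [208. 105.]
w1 145 [201. 104.]
d 60 [263. 181.]
d 105 [260. 191.]
d 145 [257. 202.]
```

View pics/g.png

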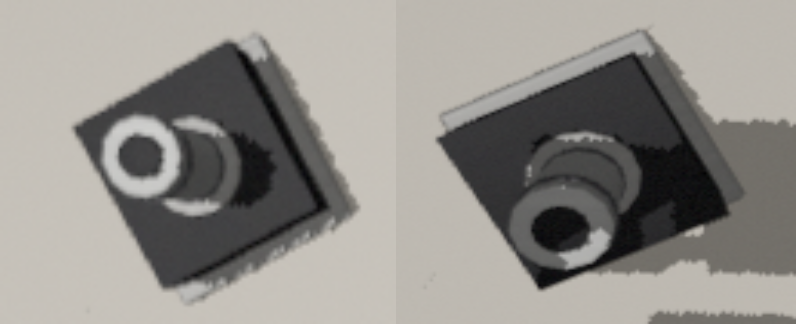

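Lid fit: spot (590,−303,94), normal (−0.264,0.219,0.939). Barrel-top centres (199,103)/(254,199) put the gauge axis at about (412,−297). Grasp it.

Request:
servo_tool --pt "-0.11 0.027 -0.02 0 0 -0.073 0.8" --pt "-0.22 0.054 -0.04 0 0 -0.073 0.8" --pt "-0.33 0.081 -0.06 0 0 -0.073 0.8" --pt "-0.44 0.108 -0.08 0 0 -0.073 0.8" --pt "-0.55 0.135 -0.1 0 0 -0.073 0.8"

```text
clock: 11.8
ee_pos: [436.2, -302.6, 239.5]
eef_rot: [1.065, 2.955, 0.002]
force: [1.2, 0.4, 1.0]
opening: 69.6
finger_force: 0.0
```

Request:
servo_tool --pt "-0.067 0.0165 -0.06 0 0 0 0.8" --pt "-0.067 0.0165 -0.1 0 0 0 0.8" --pt "-0.067 0.0165 -0.14 0 0 0 0.8" --pt "-0.067 0.0165 -0.17 0 0 0 0.8"

```text
clock: 12.2
ee_pos: [411.2, -296.4, 171.4]
eef_rot: [1.066, 2.954, 0.002]
force: [0.0, 0.7, 0.3]
opening: 70.4
finger_force: 0.0
```

Run:
```python
from h import *
W=cam('wrist');save(W,'k.png');cv2.imwrite('pics/k2.png',cv2.imread('pics/k.png')[150:420,130:430])
s=arm.sense();print(s['ee_pos'],s['eef_rot'],s['opening'],s['clock'])
for z in(105,145):
  h=W['P']@np.r_[412,-297,z,1];print(h[:2]/h[2]-[130,150])
Q=R.from_rotvec(s['eef_rot']).as_matrix();print(Q)
for z in (105,145):
  h=W['P']@np.r_[s['ee_pos'][:2],z,1];print('tcp',h[:2]/h[2]-[130,150])
```

```text
[ 410.63873745 -295.87194388  169.80966723] [-1.06493072e+00 -2.95393914e+00 -1.15887229e-03] 70.2891034754913 12.25
[153.34676653  83.16871102]
[153.60621844 107.48542538]
[[-7.69959094e-01  6.38092095e-01 -1.21269414e-03]
 [ 6.38090947e-01  7.69960031e-01  1.22181871e-03]
 [ 1.71335888e-03  1.66941276e-04 -9.99998518e-01]]
tcp [153.34322626  80.37868713]
tcp [153.60253937 104.15486626]
```

View pics/k2.png

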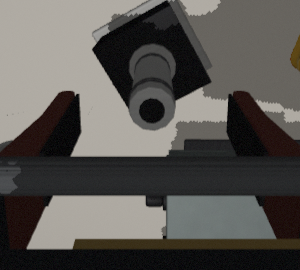

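Barrel top at crop (152,108), within 2 px of prediction. Descend, grip, lift.

Request:
servo_tool --pt "0 0 -0.06 0 0 0 0.8" --pt "0 0 -0.12 0 0 0 0.8" --pt "0 0 -0.165 0 0 0 0.8" --pt "0 0 -0.165 0 0 0 0.1" --pt "0 0 -0.165 0 0 0 0.1" --newtons 30

```text
clock: 12.75
ee_pos: [411.4, -297.2, 106.2]
eef_rot: [-1.067, -2.955, 0.0]
force: [-0.4, 0.9, -0.6]
opening: 57.6
finger_force: 0.0
```

Request:
servo_tool --pt "0 0 0 0 0 0 0.1" --pt "0 0 0 0 0 0 0.1" --pt "0 0 0 0 0 0 0.1" --pt "0 0 0 0 0 0 0.1" --pt "0 0 0 0 0 0 0.1"

```text
clock: 13.25
ee_pos: [411.5, -296.9, 106.0]
eef_rot: [1.066, 2.955, 0.0]
force: [-1.2, -0.4, 2.6]
opening: 23.6
finger_force: 30.0
```

Request:
servo_tool --pt "0 0 0.04 0 0 0 0.1" --pt "0 0 0.1 0 0 0 0.1" --pt "0 0 0.17 0 0 0 0.1" --pt "0 0 0.24 0 0 0 0.1" --pt "0 0 0.3 0 0 0 0.1"

```text
clock: 13.75
ee_pos: [411.1, -296.8, 226.8]
eef_rot: [-1.067, -2.955, -0.0]
force: [0.1, -0.5, -1.5]
opening: 23.8
finger_force: 30.0
```

Request:
servo_tool --pt "0.07 0.01 0 -0.08 -0.1 0 0.1" --pt "0.14 0.02 0 -0.17 -0.2 0 0.1" --pt "0.22 0.03 -0.01 -0.26 -0.31 0 0.1" --pt "0.3 0.04 -0.03 -0.35 -0.42 0 0.1" --pt "0.37 0.049 -0.06 -0.427 -0.514 0 0.1"

```text
clock: 14.25
ee_pos: [560.9, -276.4, 201.9]
eef_rot: [0.951, 2.638, -0.168]
force: [0.1, -0.3, -1.9]
opening: 23.8
finger_force: 30.0
```

Run:
```python
from h import *
CC={n:cam(n) for n in('wrist','top','scene')}
save(CC['wrist'],'lw.png');save(CC['scene'],'ls.png')
w=CC['wrist']['pixels'];s_=CC['scene']['pixels']
s=arm.sense();Q=R.from_rotvec(s['eef_rot']).as_matrix();print(s['ee_pos'],'zt',Q[:,2],'y',Q[:,1],s['force'],s['opening'],s['finger_force'],s['clock'])
for k in('gauge_grip','gauge_tip','spot'):
    for n in CC:
        u,sc=mark(n,k)
        X={'gauge_grip':s['ee_pos'],'gauge_tip':s['ee_pos']+90*Q[:,2],'spot':np.array([590.3,-302.6,94.2])}[k]
        h=CC[n]['P']@np.r_[X,1]
        print(k,n,u,round(sc,2),'pred',h[:2]/h[2])
cv2.imwrite('pics/l.png',np.hstack([w[:,100:460],cv2.resize(s_[100:310,110:330],(440,420))])[:,:,::-1])
```

```text
[ 559.22147611 -275.31431396  200.06012544] zt [ 0.26109622 -0.21763167 -0.94046011] y [ 0.63643371  0.7713293  -0.00180258] [ 0.01226799 -1.19999572 -1.2787835 ] 23.938436742055185 29.99971479177475 14.4
gauge_grip wrist [282.576 279.09 ] 0.87 pred [283.49941164 271.22012114]
gauge_grip top None 0 pred [243.52274348 174.35770644]
gauge_grip scene None 0 pred [204.91519199 179.29291372]
gauge_tip wrist None 0 pred [282.94576583 215.90277683]
gauge_tip top [331.688 271.908] 0.28 pred [255.04088285 169.58996529]
gauge_tip scene None 0 pred [208.57757972 198.20382407]
spot wrist [280.    209.202] 0.86 pred [281.41162919 211.24267306]
spot top [258.496 166.404] 0.95 pred [258.81960572 167.80276276]
spot scene None 0 pred [209.79005346 201.0601132 ]
```

View pics/l.png

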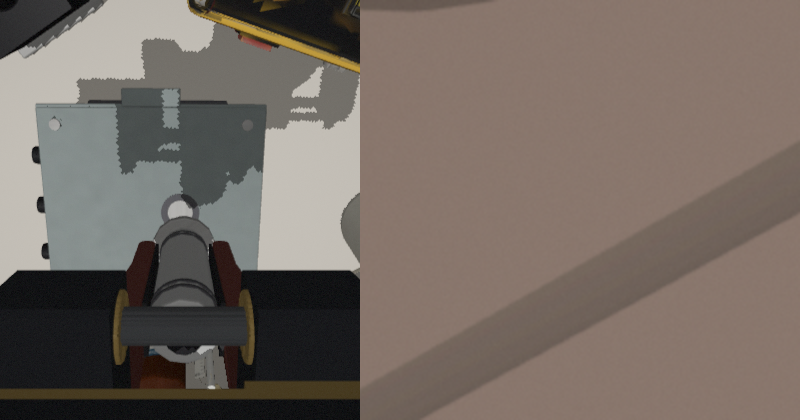

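The gauge is square in the grip, ring centre at about (280,210) full-frame, ~2 mm left of the gauge axis. Correct sideways, approach to ~3 mm, and take a force baseline.

Request:
servo_tool --pt "0.002 -0.005 -0.012 0 0 0 0.1" --pt "0.005 -0.008 -0.024 0 0 0 0.1" --pt "0.008 -0.011 -0.036 0 0 0 0.1" --pt "0.012 -0.015 -0.049 0 0 0 0.1" --pt "0.012 -0.015 -0.049 0 0 0 0.1"

```text
clock: 15.35
ee_pos: [564.1, -283.3, 181.2]
eef_rot: [0.953, 2.642, -0.169]
force: [0.5, 0.2, -0.6]
opening: 23.6
finger_force: 30.0
```

```bash
cat > fz.py <<'E'
from h import *
n=np.array([-.264,.219,.939]);f=[];p=[];z=[]
for i in range(12):
    arm.capture('wrist'); s=arm.sense(); f.append(s['force']);p.append(s['ee_pos']);z.append(R.from_rotvec(s['eef_rot']).as_matrix()[:,2])
f=np.array(f);p=np.mean(p,0)
print('F.n',(f@n).mean(),(f@n).std(),'F',f.mean(0),'p',p,'dist',(p-[589.3,-302.7,94.2])@n,'zt',np.mean(z,0),s['clock'],s['opening'])
E
python3 fz.py
```

```text
F.n -1.614655415539617 0.58328388643144 F [-0.19935049 -0.09734833 -1.75289101] p [ 564.14480095 -283.221568    182.07001372] dist 93.41669204299481 zt [ 0.26366406 -0.21903353 -0.93941762] 15.95 23.56733240459636
```

Request:
servo_tool --pt "0.0017 -0.0014 -0.006 0 0 0 0.1" --pt "0.0033 -0.0027 -0.0118 0 0 0 0.1" --pt "0.0033 -0.0027 -0.0118 0 0 0 0.1" --pt "0.0033 -0.0027 -0.0118 0 0 0 0.1"

```text
clock: 16.35
ee_pos: [565.6, -284.4, 177.4]
eef_rot: [0.953, 2.641, -0.169]
force: [0.2, 0.9, 1.5]
opening: 23.6
finger_force: 30.0
```

```bash
python3 fz.py
```

```text
F.n 1.6046299849333554 0.4549690944563217 F [-0.46774137  0.77984199  1.39548548] p [ 565.58373776 -284.30392505  177.45508071] dist 88.46635443456921 zt [ 0.26394659 -0.21907402 -0.93932889] 16.95 23.84167846810252
```

Request:
servo_tool --pt "0.0004 -0.0003 -0.0014 0 0 0 0.1" --pt "0.0004 -0.0003 -0.0014 0 0 0 0.1" --pt "0.0004 -0.0003 -0.0014 0 0 0 0.1"

```text
clock: 17.25
ee_pos: [565.7, -284.4, 176.8]
eef_rot: [0.953, 2.641, -0.169]
force: [-0.4, 1.7, 1.2]
opening: 23.3
finger_force: 30.0
```

```bash
python3 fz.py
python3 - <<'E'
from h import *
W=cam('wrist');T=cam('top')['pixels']
cv2.imwrite('pics/m.png',np.hstack([W['pixels'][:,100:460],cv2.resize(T[120:260,190:336],(438,420),interpolation=cv2.INTER_CUBIC)])[:,:,::-1])
E
```

```text
F.n 1.7599742373530967 0.327372225699861 F [-0.20547062  0.71790437  1.6491043 ] p [ 565.68655626 -284.42053941  176.81590672] dist 87.81348742927723 zt [ 0.2638023  -0.21906641 -0.9393712 ] 17.85 23.57461884835771
```

View pics/m.png

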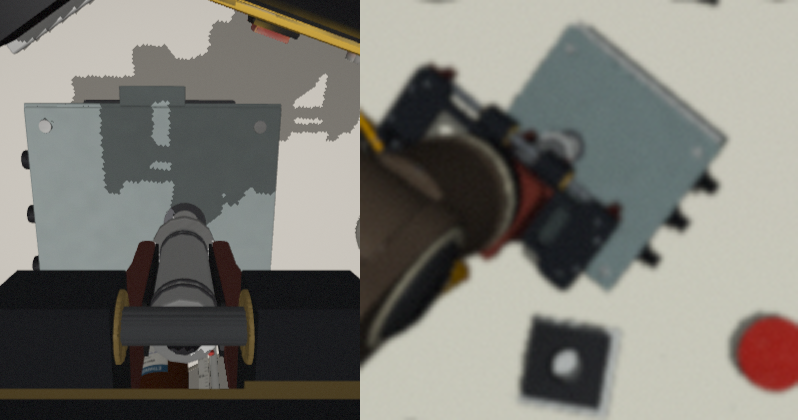

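Run:
```python
from h import *
W=cam('wrist');s=arm.sense();Q=R.from_rotvec(s['eef_rot']).as_matrix()
pr=lambda X:(lambda h:h[:2]/h[2])(W['P']@np.r_[X,1])
t=s['ee_pos']+86*Q[:,2]
print('tip',pr(t),'ring pts',[np.round(pr(t+14*(np.cos(a)*Q[:,0]+np.sin(a)*Q[:,1]))) .tolist() for a in np.arange(0,6.3,np.pi/4)],s['clock'])
print(mark('wrist','spot'))
g=W['pixels'][195:235,255:312].mean(2).astype(int)
for r in range(0,40,3): print(195+r,' '.join(map(str,g[r,::3])))
```

```text
tip [283.54561953 222.51699736] ring pts [[284.0, 202.0], [299.0, 208.0], [305.0, 222.0], [298.0, 237.0], [284.0, 243.0], [269.0, 237.0], [262.0, 223.0], [268.0, 208.0], [284.0, 202.0]] 18.0
(array([285.096, 223.608]), 0.57)
195 141 140 139 139 140 141 81 81 81 82 82 81 80 82 81 82 80 79 79
198 141 141 140 138 140 140 80 82 81 80 81 80 82 81 80 80 79 81 79
201 144 141 140 140 138 136 79 81 82 81 82 81 81 81 81 79 80 79 81
204 142 143 140 141 139 118 79 67 46 48 46 44 51 76 80 82 81 82 80
207 141 141 140 141 140 125 45 45 46 46 46 48 48 43 53 79 81 82 83
210 143 142 141 140 138 96 67 46 44 64 67 55 47 45 45 47 80 83 81
213 141 142 143 142 95 96 82 74 98 98 96 97 93 48 43 47 63 80 81
216 141 142 142 134 98 96 114 92 82 73 73 83 93 93 46 45 48 81 80
219 142 143 142 101 96 75 73 84 93 101 99 93 81 69 61 44 45 81 79
222 142 143 141 89 74 96 95 94 95 93 95 94 95 91 95 74 50 78 108
225 143 142 105 86 95 93 94 93 96 97 95 93 92 96 94 94 82 95 139
228 144 132 93 95 93 94 94 96 90 87 87 89 93 93 93 95 94 87 119
231 143 86 93 93 94 92 82 55 38 51 47 39 62 81 96 93 96 96 92
234 126 93 93 93 92 51 42 37 55 67 57 49 37 50 58 94 96 95 96
```

Tip and spot agree to within about 1 mm, sprung tip about 4.75 mm in (from the force), gauge square. Handing in.

```bash
python3 -c "
from bench import arm
print(arm.finish_job())"
```

```text
the job is handed in; nothing more can be done
None
```

I closed the lid, and the arm is holding the gauge square on the spot, within about 1 mm of centre and about 4.7 mm into its 10 mm travel. The job was handed in at about 18 s. At the final closing step, the fingertips pressed the shut lid with about 58 N in total (55 N of it straight down) before I backed off.

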